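# Find the socket that fits the pump's check valve nut and tighten the nut with it

### The job

The hex nut of the outlet check valve on top of the pump head is loose. Try the sockets from the black holder on it to find the one that fits, push that one fully home over the nut and turn the nut clockwise with it (not with the fingers) until it comes to its stop, then finish still gripping the socket, seated on the tightened nut. The two sockets that do not fit must end standing in wells of the holder, and the bottle, beaker and spanner stay where they are.

Things in the scene. Friction and masses are not known exactly. Their poses are not given: they have to be found in the camera images.
- socket_a: loose steel socket, barrel 44 mm across, 46 mm tall, about 220 g, standing in a well, 12.7 mm square drive on top. Origin: centre of its open lower rim; z up; x at a corner of its hex opening. Opening 18 mm deep from the rim, 1.5 mm lead-in. The three look alike; their openings are 23.5, 28.4 and 33 mm across flats, unmarked, out of sight below: which is which is found by trying.
- socket_b: loose steel socket, barrel 44 mm across, 46 mm tall, about 220 g, standing in a well, 12.7 mm square drive on top. Origin: centre of its open lower rim; z up; x at a corner of its hex opening. Opening 18 mm deep from the rim, 1.5 mm lead-in. The three look alike; their openings are 23.5, 28.4 and 33 mm across flats, unmarked, out of sight below: which is which is found by trying.
- socket_c: loose steel socket, barrel 44 mm across, 46 mm tall, about 220 g, standing in a well, 12.7 mm square drive on top. Origin: centre of its open lower rim; z up; x at a corner of its hex opening. Opening 18 mm deep from the rim, 1.5 mm lead-in. The three look alike; their openings are 23.5, 28.4 and 33 mm across flats, unmarked, out of sight below: which is which is found by trying.
- holder: fixed black plastic socket holder, 90 mm (its x) by 220 mm (its y), 20 mm tall, with three round wells in a row along its y axis, 66 mm apart, each 50 mm wide and 12 mm deep (floor 8 mm above the bench), one socket in each. Origin: centre of its underside.
- holder_hole0 (a point): centre of the mouth of a well of the holder, on its top face (20 mm above the bench); the well at -66 mm along the holder's y.
- holder_hole1 (a point): same, the middle well.
- holder_hole2 (a point): same, the well at +66 mm along the holder's y.
- pump: fixed chromatography pump. Origin on the bench under the nut's axis; its +x runs from the nut to the front panel, z up. White housing with dark red top, 260 mm wide, 344 mm deep, 176 mm tall, begins 73 mm from the nut's axis; a steel head 60 mm wide, top 110 mm above the bench, sticks out of its front and carries the nut. A purge knob and a display are on the panel, below the nut.
- valve_seat (a point): fixed point on the nut's axis at its foot, on the flat round steel boss (54 mm across, 114 mm above the bench) on top of the pump head. A socket fully home has its origin here, resting on the boss. A socket too small stops 12 to 13 mm higher, on the nut; one too big drops right down but spins round the nut without taking it along. Axes as the pump.
- nut_top (a point): centre of the top of the steel hexagon, 14 mm above valve_seat; turns with the nut. Hexagon 27 mm across flats, 31.2 mm over corners, 14 mm tall, top bevelled; a stub 11 mm wide stands 2 mm above it. x points at a corner: a socket lines up when its x agrees with this one to a multiple of 60 degrees; the right socket has about 5 degrees of play each way.
- nut (a joint): turn of the nut on its vertical axis, rad: 0 = tight, at its stop; grows as it is unscrewed (counterclockwise from above), starts loose at about 0.5 to 0.9. Stiff: about 0.25 N m to turn; it stays where it is left.
- bottle: bystander: 250 ml glass bottle with blue screw cap, 70 mm wide, 140 mm tall. Origin: centre of its underside.
- beaker: bystander: empty glass beaker, 68 mm wide, 90 mm tall. Origin: centre of its underside.
- spanner: bystander: open-ended steel spanner, 170 mm long, lying flat along its x axis. Origin: centre of its underside.
Things that resemble listed ones, but are neither listed nor needed, are in the scene too. Of the things like the holder, leave any that is pink; of the rest the larger one is meant.

How it is judged:
By the outcome, as a careful person would: the job done as asked, in the order asked, and still so for the second after the job is handed in, while the arm keeps its last pose, push and grip.
It also fails if it takes over 72 s, if anything falls off the work surface, if the arm or the gripper's body presses on something with over 40 N, if the wrist force passes 120 N, or if a joint passes its speed limit or range.

### The arm

A 6-joint arm with a two-finger parallel gripper is mounted at the origin on the work surface. World frame = base frame: x ahead of the robot, y to its left, z up, the work surface at z = 0. Lengths are in m, angles in degrees, forces in N, time in s.
With the tool pointing down it reaches from about 0.425 to 0.95 m from the base axis. Payload 14.7 kg.
Tool frame: the origin (TCP) lies on the centre line of the jaws, within the pads' length; the fingertips stand 25 mm ahead of it and the grasp point (between the pads) lies 6 mm ahead of it; z points along the fingers, y is the direction in which the jaws open and shut (so a half turn about z gives the same grasp; the last joint's range is limited). The gripper opens to 85 mm and grips with 20 to 120 N. Pads are 22 mm wide; open, the fingers measure 114 mm over their backs; the gripper's body (76 mm by 85 mm) begins 54 mm behind the grasp point. The pads swing forward as they close: fully open they stand 13 mm farther back than shut.
Start: joints at [68.434, 27.513, 91.461, -0, 61.026, -2.67], TCP at [0.21, 0.615, 0.256] pointing down, gripper open.
Joint ranges: [-157.49, 157.49], [-46.99, 117.5], [13.45, 153.17], [-89.5, 269.5], [5.16, 153.95], [-167.48, 167.48]. Speed limits (degrees/s): [108.29, 108.29, 136.94, 172.46, 172.46, 172.46].

### API

Orientations are given as [roll, pitch, yaw] about the fixed x, y, z axes, in that order (R = Rz(yaw) Ry(pitch) Rx(roll)).
In Python, from bench import bot, cams, finder gives the robot as it stands.
- The arm moves only by the tool carry_out, never from a script. Its argument "targets" is a list that holds one entry, the list of rows, each a list of 7 numbers: the shift along the world's x, y, z in units of 30 mm (1.0 is 30 mm), then the turn, a rotation vector about the world's x, y, z in units of 10 degrees (1.0 is 10 degrees), then the finger opening in mm, from 0 to 85.4. In form: [[[x, y, z, rx, ry, rz, jaw], ...]]. A call has 1 to 10 rows; each row is the pose to reach, as a shift and turn from the pose commanded when the call began; what a row does not reach only later rows make up. A row lasts 1/8 s, in which the tool goes at most 62.5 mm and 10.7 degrees, less where a joint would pass 70% of its speed; a pose out of reach is approached as far as the arm can. A call with a gripper value outside its range is refused whole. The fingers move at their own pace and stop on an object; the grip force is fixed at half the most. Time passes only in rows, so rows that repeat a pose let the fingers close. It gives the time, the measured TCP pose, the force and the opening at its end, in the units of the state.
- bot.sense(): the state, without advancing time (a new reading comes with each control period).
- cams.camera(name): name is "side" or "top"; returns the picture (400x640x3 uint8, red, green, blue); there is no depth.
- cams.calibration(name): a dict with "camera_matrix" (3x3 intrinsics, pixels), "rvec" (rotation vector, rad) and "tvec" (3), from world to camera coordinates, as OpenCV has them. Camera axes: x right, y down, z forward; pixel columns grow to the right and rows downward; lengths in m; the calibration is good to about 2 mm. A picture is of the moment at which its call begins. calibration takes no time and is no camera call.
- bot.hand_in(): hands the job in, once; it reports no verdict.
Trained networks look in the newest picture that a camera, given by its name, has taken for a name from the list of things; names that differ only in an ending like _2 or _b are one class to them, and where a whole thing is asked for, a point or a joint stands for the part that bears it (a point fixed in the world has none). Each returns a list of dicts, best first, with "confidence" (0 to 1); they miss things now and then, are a little off and sometimes report something else, mostly with a low value. They report only what shows in the picture. A call takes as long as a camera call. They do not tell look-alikes from the thing itself.
- finder.recognise(camera, name): "point" ([x, y, z] in m, in world coordinates, good to about 4 mm: the middle of the surface that is visible of it).
- finder.place_of(camera, name): "point" ([x, y, z] in m, in world coordinates, good to about 4 mm: a listed point, or the origin of a listed thing).
The state is a dict: "t": time; "joints": joint angles; "qd": joint speeds; "tau": joint torques, N m; "eef_pos": TCP position; "tcp_rot": TCP orientation; "force": force on the tool from outside, world axes, zero at the start; "moment": the same for the moment, N m; "opening": finger opening in m.
Only numpy, scipy, OpenCV 4.12 (cv2) and the standard library are available. Lean on these libraries where they do the work, as an engineer would, in place of code of your own. Each camera call takes 0.05 s, during which the arm holds its last target. There are 200 camera calls.

## Working session

There is one attempt and no reset: what is moved stays moved. The work goes in short steps, Python scripts to look and compute and a tool call to move; the robot and the scene stay as the last step left them, time stands still between calls to the robot, and variables do not carry over. Pictures are saved under pics/ and viewed, about 8 in all and at most 12, crops included, and the job is handed in when it is done.

Besides the shell and the picture viewer there is one more tool, called after "Call:" by a JSON object that holds its "api" and its "payload", one argument or row to a line. carry_out: Moves the arm, as the interface text tells. Its arguments: {"type":"object","properties":{"targets":{"type":"array","items":{"type":"array","items":{"type":"array","items":{"type":"number"}}}}},"required":["targets"]}

```bash
mkdir -p pics; ls
python3 - <<'E'
from bench import bot,cams,finder
import cv2,numpy as np
s=bot.sense();print({k:np.round(v,3).tolist() for k,v in s.items()})
for c in("side","top"):
    cv2.imwrite(f"pics/{c}0.png",cams.camera(c)[:,:,::-1])
    k=cams.calibration(c);R=cv2.Rodrigues(np.array(k["rvec"],float))[0];print(c,"campos",(-R.T@np.array(k["tvec"]).ravel()).round(3), np.array(k["camera_matrix"]).round(0).tolist())
    for n in["socket_a","holder","holder_hole0","holder_hole1","holder_hole2","pump","valve_seat","nut_top","bottle","beaker","spanner"]:
        print(c,n,[(np.round(d["point"],3).tolist(),round(d["confidence"],2)) for d in finder.place_of(c,n)][:6])
E
```

```text
pics
{'t': 0.0, 'joints': [68.432, 27.551, 91.495, 0.0, 61.025, -2.67], 'qd': [0.005, -0.01, -0.115, 0.059, -0.039, 0.049], 'tau': [-0.004, -95.064, -43.019, -0.001, 0.012, -0.0], 'eef_pos': [0.21, 0.615, 0.256], 'tcp_rot': [-179.928, -0.004, 161.103], 'force': [-0.019, 0.142, 0.755], 'moment': [0.021, 0.056, 0.068], 'opening': 0.085}
side campos [ 0.349 -0.483  0.709] [[374.0, 0.0, 323.0], [0.0, 374.0, 206.0], [0.0, 0.0, 1.0]]
side socket_a [([0.5, 0.147, 0.01], 0.84), ([0.52, 0.082, 0.005], 0.78), ([0.486, 0.212, 0.008], 0.64)]
side holder [([0.5, 0.148, -0.0], 0.9), ([0.315, 0.178, -0.001], 0.6), ([0.372, 0.417, 0.0], 0.57)]
side holder_hole0 [([0.368, 0.413, 0.022], 0.88), ([0.313, 0.176, 0.018], 0.81), ([0.515, 0.085, 0.02], 0.77), ([0.498, 0.151, 0.018], 0.77), ([0.489, 0.219, 0.021], 0.77), ([0.32, 0.127, 0.012], 0.77)]
side holder_hole1 [([0.368, 0.413, 0.022], 0.88), ([0.313, 0.176, 0.018], 0.81), ([0.515, 0.085, 0.02], 0.77), ([0.498, 0.151, 0.018], 0.77), ([0.489, 0.219, 0.021], 0.77), ([0.32, 0.127, 0.012], 0.77)]
side holder_hole2 [([0.368, 0.413, 0.022], 0.88), ([0.313,
[... 1164 characters left out ...]
6)]
top holder_hole1 [([0.488, 0.212, 0.022], 0.94), ([0.372, 0.417, 0.019], 0.94), ([0.376, 0.486, 0.019], 0.92), ([0.313, 0.132, 0.015], 0.9), ([0.311, 0.219, 0.012], 0.8), ([0.515, 0.088, 0.024], 0.76)]
top holder_hole2 [([0.488, 0.212, 0.022], 0.94), ([0.372, 0.417, 0.019], 0.94), ([0.376, 0.486, 0.019], 0.92), ([0.313, 0.132, 0.015], 0.9), ([0.311, 0.219, 0.012], 0.8), ([0.515, 0.088, 0.024], 0.76)]
top pump [([0.51, -0.162, -0.001], 0.85)]
top valve_seat [([0.513, -0.163, 0.117], 0.63)]
top nut_top [([0.511, -0.164, 0.13], 0.45)]
top bottle [([0.698, 0.403, -0.003], 0.9)]
top beaker [([0.741, 0.224, 0.003], 0.71), ([0.486, 0.215, 0.022], 0.5)]
top spanner [([0.75, 0.091, 0.001], 0.64)]
```

View pics/side0.png

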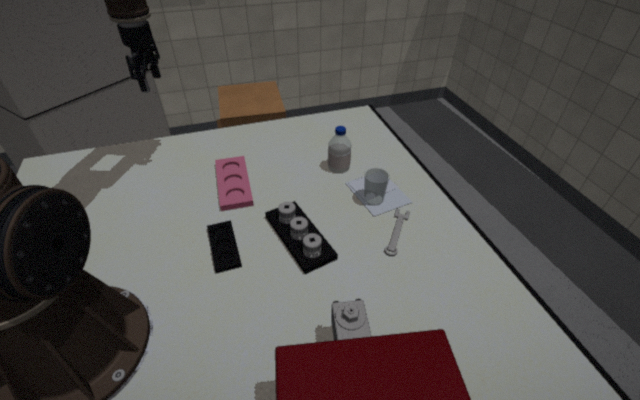

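View pics/top0.png

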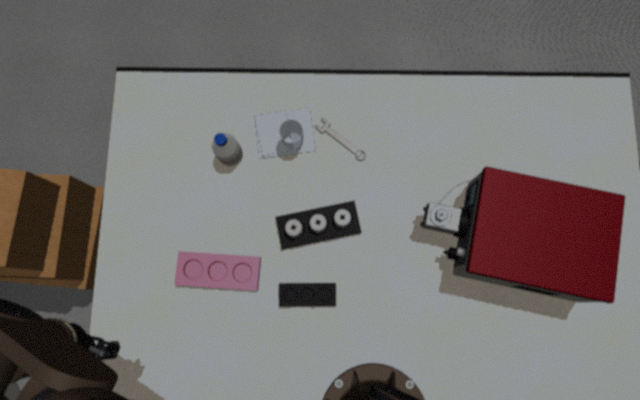

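The side view shows the black three-well holder with sockets at about (287,211), (299,228) and (312,245), and the nut at (350,312) on the head in front of the red-topped pump. The pink tray and the smaller black tray are decoys. I'll average the measurements of the sockets and nut, then move.

```bash
cat > h.py <<'E'
from bench import bot,cams,finder
import cv2,numpy as np
def near(cam,name,p,r=0.03):
    return [d["point"] for d in finder.place_of(cam,name) if np.linalg.norm(np.array(d["point"])[:2]-p[:2])<r and d["confidence"]>.15]
def avg(names,p,n=3,r=.03):
    out={}
    for c in("side","top"):
        v=[]
        for _ in range(n):
            cams.camera(c)
            for m in names: v+=near(c,m,np.array(p),r)[:1]
        v=np.array(v); out[c]=(v.mean(0).round(4),v.std(0).round(4),len(v)) if len(v) else None
    return out
def st():
    s=bot.sense(); print({k:np.round(s[k],4).tolist() for k in("t","joints","eef_pos","tcp_rot","force","moment","opening")})
E
python3 - <<'E'
from h import *
print("nut",avg(["valve_seat","nut_top"],[.512,-.163],3))
for p in([.486,.213],[.5,.15],[.515,.084]): print(p,avg(["socket_a"],p,2))
for c,w,h in(("side",(310,280),0),("top",(400,180),0)):
    a=np.mean([cams.camera(c).astype(float) for _ in range(4)],0).astype(np.uint8)
    x,y=w;s=a[y:y+70,x:x+90] ; 
    cv2.imwrite(f"pics/nut_{c}.png",cv2.resize(s[:,:,::-1],None,fx=6,fy=6,interpolation=cv2.INTER_CUBIC))
a=cv2.imread("pics/nut_side.png");b=cv2.imread("pics/nut_top.png")
cv2.imwrite("pics/nut.png",cv2.resize(np.hstack([a[:,:400],b[:,:400]]),None,fx=1,fy=1.2))
st()
E
```

```text
nut {'side': (array([ 0.5112, -0.1623,  0.1233]), array([0.0026, 0.0023, 0.005 ]), 6), 'top': (array([ 0.5107, -0.1623,  0.1213]), array([0.0007, 0.0012, 0.0058]), 5)}
[0.486, 0.213] {'side': (array([0.4855, 0.2102, 0.0086]), array([0.0005, 0.0001, 0.0022]), 2), 'top': (array([0.4856, 0.2129, 0.0116]), array([0.0006, 0.0017, 0.0004]), 2)}
[0.5, 0.15] {'side': (array([0.5001, 0.1468, 0.0055]), array([0.    , 0.0011, 0.0004]), 2), 'top': (array([0.5009, 0.1524, 0.0102]), array([0.001 , 0.    , 0.0008]), 2)}
[0.515, 0.084] {'side': (array([0.5174, 0.0814, 0.005 ]), array([0.0005, 0.    , 0.0003]), 2), 'top': (array([0.5114, 0.0847, 0.0084]), array([0.0002, 0.0019, 0.0013]), 2)}
{'t': 3.7, 'joints': [68.4358, 27.5137, 91.4611, -0.0006, 61.025, -2.6706], 'eef_pos': [0.2105, 0.615, 0.2563], 'tcp_rot': [179.9999, 0.0005, 161.1066], 'force': [0.3364, 0.1036, -0.2004], 'moment': [-0.0114, 0.0331, 0.0304], 'opening': 0.0854}
```

View pics/nut.png

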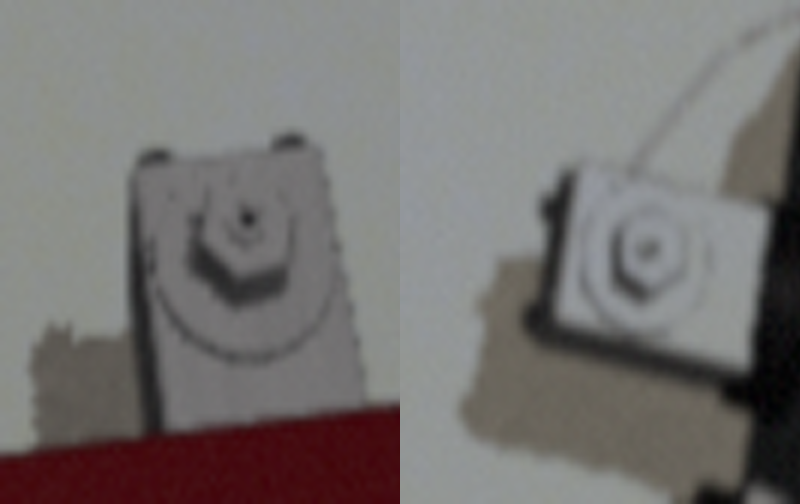

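The crop shows the nut with its stub at top-camera pixel (441,214) and side-camera pixel (351,310). Its flats face image left and right in the top view. I'll start with the socket nearest the pump.

Call:
{"api": "carry_out", "payload": {
  "targets": [
    [[1.2,-2.1,-0.4,0,0,-0.8,85],[2.4,-4.2,-0.8,0,0,-1.6,85],[3.6,-6.3,-1.2,0,0,-2.4,85],[4.8,-8.4,-1.6,0,0,-3.2,85],[6,-10.5,-2,0,0,-4,85],[7.2,-12.6,-2.8,0,0,-4.8,85],[8.4,-14.7,-3.4,0,0,-5.6,85],[9.6,-16.8,-4,0,0,-5.84,85],[10.13,-17.73,-4.2,0,0,-5.84,85],[10.13,-17.73,-4.2,0,0,-5.84,85]]
  ]
}}

```text
t: 4.95
eef_pos: [0.515, 0.082, 0.1302]
tcp_rot: [180.0, 0.0, 102.7]
force: [1.1, 1.2, 0.6]
opening: 0.085
```

```bash
python3 - <<'E'
from h import *
st()
def ray(c,uv,z):
    k=cams.calibration(c);K=np.array(k["camera_matrix"]);R=cv2.Rodrigues(np.array(k["rvec"],float))[0];t=np.array(k["tvec"]).ravel()
    d=R.T@np.linalg.inv(K)@np.array([*uv,1.]);o=-R.T@t
    return o+d*(z-o[2])/d[2]
print(ray("top",(441.3,214.4),.130),ray("side",(350.8,309.9),.130))
E
cat >> h.py <<'E'
def ray(c,uv,z):
    k=cams.calibration(c);K=np.array(k["camera_matrix"]);R=cv2.Rodrigues(np.array(k["rvec"],float))[0];t=np.array(k["tvec"]).ravel()
    d=R.T@np.linalg.inv(K)@np.array([*uv,1.]);o=-R.T@t
    return o+d*(z-o[2])/d[2]
E
```

```text
{'t': 4.95, 'joints': [5.7109, 27.2435, 114.9364, 0.0072, 37.779, -6.9915], 'eef_pos': [0.515, 0.082, 0.1302], 'tcp_rot': [179.9587, 0.0006, 102.6967], 'force': [1.1279, 1.1848, 0.5531], 'moment': [-0.0039, 0.0028, 0.0358], 'opening': 0.085}
[ 0.51157943 -0.16112003  0.13      ] [ 0.51226173 -0.16026715  0.13      ]
```

Call:
{"api": "carry_out", "payload": {
  "targets": [
    [[0,0.03,-1.4,0,0,0,85],[0,0.03,-2.4,0,0,0,85],[0,0.03,-2.67,0,0,0,85],[0,0.03,-2.67,0,0,0,36],[0,0.03,-2.67,0,0,0,36],[0,0.03,-2.67,0,0,0,36],[0,0.03,-2.67,0,0,0,36],[0,0.03,-2.67,0,0,0,36]]
  ]
}}

```text
t: 5.95
eef_pos: [0.5147, 0.085, 0.0518]
tcp_rot: [179.9, 0.0, 102.7]
force: [-1.8, 1.6, 10.6]
opening: 0.0427
```

Call:
{"api": "carry_out", "payload": {
  "targets": [
    [[0,0,0.3,0,0,0,36],[0,0,1.5,0,0,0,36],[0,0,3.4,0,0,0,36],[0,-1.2,5,0,0,0,36],[0,-3,5.5,0,0,0,36],[-0.05,-5,5.5,0,0,0,36],[-0.1,-6.8,5.5,0,0,0,36],[-0.1,-8,5.5,0,0,0,36],[-0.1,-8.18,5.5,0,0,0,36],[-0.1,-8.18,5.5,0,0,0,36]]
  ]
}}

```text
t: 7.2
eef_pos: [0.5108, -0.1605, 0.2159]
tcp_rot: [180.0, -0.0, 102.7]
force: [-0.2, 2.0, -2.0]
opening: 0.0427
```

Run:
```python
from h import *
st()
a=cams.camera("top");b=cams.camera("side")
cv2.imwrite("pics/c1.png",cv2.resize(np.hstack([a[170:270,390:490],b[230:330,300:400]])[:,:,::-1],None,fx=4,fy=4,interpolation=cv2.INTER_CUBIC))
for c in("top","side"): print(c,near(c,"socket_a",np.array([.5115,-.1615]),.05))
```

```text
{'t': 7.2, 'joints': [-20.6956, 21.1514, 108.9987, 0.012, 49.8385, -33.3683], 'eef_pos': [0.5108, -0.1605, 0.2159], 'tcp_rot': [179.9855, -0.0014, 102.665], 'force': [-0.2096, 2.0052, -2.0422], 'moment': [0.0046, -0.0174, -0.006], 'opening': 0.0427}
top [[0.5068, -0.162, 0.1726]]
side [[0.5161, -0.1618, 0.1688]]
```

View pics/c1.png

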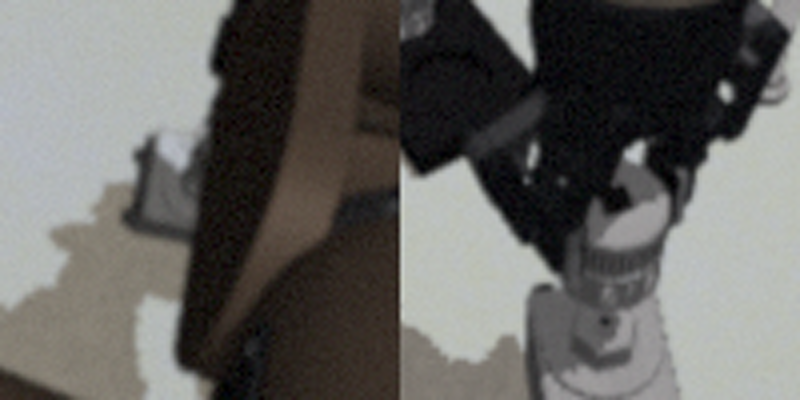

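Run:
```python
from h import *
k=cams.calibration("side")
for p in([.5108,-.1605,.180],[.5108,-.1605,.172],[.5108,-.1605,.218],[.5115,-.1615,.130]):
    print(p,cv2.projectPoints(np.array([p]),np.array(k["rvec"],float),np.array(k["tvec"],float),np.array(k["camera_matrix"],float),None)[0].ravel())
b=cams.camera("side").astype(float).mean(2)
for v in range(288,306,2): print(v,b[v,334:374].astype(int).tolist())
```

```text
[0.5108, -0.1605, 0.18] [351.8401701  293.85432219]
[0.5108, -0.1605, 0.172] [351.54429681 296.59495418]
[0.5108, -0.1605, 0.218] [353.31928235 280.15351682]
[0.5115, -0.1615, 0.13] [350.65150371 310.6091854 ]
288 [21, 9, 13, 9, 6, 17, 11, 24, 39, 56, 59, 51, 51, 84, 96, 99, 102, 139, 154, 154, 157, 155, 156, 154, 157, 155, 155, 151, 142, 134, 110, 87, 110, 166, 186, 189, 188, 187, 187, 184]
290 [26, 10, 14, 7, 13, 15, 17, 35, 54, 62, 58, 50, 52, 71, 91, 117, 135, 144, 148, 153, 153, 149, 151, 151, 145, 136, 128, 117, 100, 86, 71, 80, 151, 181, 190, 189, 191, 190, 191, 190]
292 [87, 32, 15, 16, 11, 15, 11, 38, 55, 61, 60, 42, 42, 59, 64, 69, 75, 83, 90, 93, 99, 102, 100, 92, 82, 77, 69, 66, 65, 62, 67, 100, 171, 188, 188, 190, 189, 188, 189, 189]
294 [151, 103, 46, 24, 14, 18, 22, 43, 57, 73, 67, 44, 52, 55, 46, 58, 53, 61, 58, 56, 64, 59, 70, 66, 61, 63, 62, 59, 67, 74, 93, 143, 182, 188, 190, 190, 191, 189, 189, 191]
296 [187, 180, 147, 80, 28, 20, 22, 48, 64, 74, 73, 50, 54, 55, 56, 60, 51, 62, 60, 59, 61, 56, 64, 58, 69, 68, 71, 89, 97, 89, 96, 161, 189, 188, 189, 190, 190, 191, 191, 189]
298 [188, 185, 185, 157, 129, 99, 70, 56, 70, 73, 72, 60, 70, 78, 78, 76, 69, 70, 65, 67, 73, 82, 98, 100, 102, 118, 100, 92, 97, 96, 102, 166, 186, 189, 189, 185, 189, 189, 188, 189]
300 [166, 152, 150, 153, 164, 151, 115, 74, 69, 78, 79, 71, 62, 68, 69, 65, 82, 87, 95, 87, 99, 109, 103, 96, 87, 79, 80, 102, 112, 105, 152, 182, 189, 186, 187, 186, 187, 189, 188, 188]
302 [69, 69, 66, 73, 102, 120, 116, 90, 69, 70, 73, 68, 65, 66, 68, 68, 86, 107, 131, 114, 85, 68, 77, 98, 85, 78, 80, 94, 101, 127, 173, 186, 188, 188, 187, 185, 189, 188, 190, 190]
304 [93, 94, 95, 95, 95, 96, 97, 96, 87, 78, 73, 68, 65, 67, 65, 72, 90, 109, 113, 106, 81, 72, 77, 81, 78, 76, 96, 118, 141, 147, 158, 180, 186, 190, 189, 187, 190, 187, 190, 191]
```

Call:
{"api": "carry_out", "payload": {
  "targets": [
    [[0,0,-0.8,0,0,0,36],[0,0,-1.3,0,0,0,36],[0,0,-1.4,0,0,0,36],[0,0,-1.45,0,0,0,36],[0,0,-1.5,0,0,0,36],[0,0,-1.5,0,0,0,36]]
  ]
}}

```text
t: 8.2
eef_pos: [0.5111, -0.1608, 0.1707]
tcp_rot: [180.0, 0.0, 102.7]
force: [0.4, -0.3, -1.5]
opening: 0.0419
```

```bash
python3 -c "
from h import *
st()"
```

```text
{'t': 8.2, 'joints': [-20.7019, 24.6705, 111.3314, 0.0002, 43.9654, -33.402], 'eef_pos': [0.5111, -0.1608, 0.1707], 'tcp_rot': [179.9726, 0.0179, 102.7], 'force': [0.4136, -0.2879, -1.4752], 'moment': [-0.0085, -0.0448, 0.0323], 'opening': 0.0419}
```

Call:
{"api": "carry_out", "payload": {
  "targets": [
    [[0,0,-0.04,0,0,0,36],[0,0,-0.08,0,0,0,36],[0,0,-0.08,0,0,0,36]]
  ]
}}

```text
t: 8.57
eef_pos: [0.5117, -0.161, 0.1689]
tcp_rot: [179.9, 0.1, 102.7]
force: [-0.4, -1.1, 11.2]
opening: 0.0424
```

Call:
{"api": "carry_out", "payload": {
  "targets": [
    [[0,0,-0.04,0,0,-0.8,36],[0,0,-0.04,0,0,-1.6,36],[0,0,-0.04,0,0,-2.4,36],[0,0,-0.04,0,0,-3.2,36],[0,0,-0.04,0,0,-3.2,36]]
  ]
}}

```text
t: 9.2
eef_pos: [0.5113, -0.1608, 0.1669]
tcp_rot: [180.0, 0.0, 70.7]
force: [2.0, -1.5, -1.8]
opening: 0.0421
```

Call:
{"api": "carry_out", "payload": {
  "targets": [
    [[0,0,0,0,0,-0.8,36],[0,0,0,0,0,-1.6,36],[0,0,0,0,0,-2.4,36],[0,0,0,0,0,-3.2,36],[0,0,0,0,0,-3.2,36]]
  ]
}}

```text
t: 9.82
eef_pos: [0.5116, -0.161, 0.167]
tcp_rot: [179.9, -0.0, 38.9]
force: [3.4, -3.5, -1.4]
opening: 0.0423
```

```bash
python3 -c "
from h import *
st()"
```

```text
{'t': 9.825, 'joints': [-20.7039, 24.9868, 111.4762, -0.0155, 43.4502, 30.3863], 'eef_pos': [0.5116, -0.161, 0.167], 'tcp_rot': [179.9197, -0.0347, 38.921], 'force': [3.3684, -3.5122, -1.443], 'moment': [-0.6279, -0.7519, 0.0987], 'opening': 0.0423}
```

Call:
{"api": "carry_out", "payload": {
  "targets": [
    [[0,0,-0.1,0,0,0,36],[0,0,-0.2,0,0,0,36],[0,0,-0.2,0,0,0,36]]
  ]
}}

```text
t: 10.2
eef_pos: [0.5117, -0.1611, 0.161]
tcp_rot: [179.9, -0.0, 39.0]
force: [5.7, -4.2, -4.4]
opening: 0.042
```

```bash
python3 -c "
from h import *
st()"
```

```text
{'t': 10.2, 'joints': [-20.7046, 25.4845, 111.7603, -0.0186, 42.652, 30.2638], 'eef_pos': [0.5117, -0.1611, 0.161], 'tcp_rot': [179.9045, -0.0411, 39.0454], 'force': [5.7221, -4.2146, -4.4087], 'moment': [-0.844, -1.0623, 0.2494], 'opening': 0.042}
```

Call:
{"api": "carry_out", "payload": {
  "targets": [
    [[0.02,-0.015,-0.08,0,0,0,36],[0.02,-0.015,-0.15,0,0,0,36],[0.02,-0.015,-0.18,0,0,0,36],[0.02,-0.015,-0.18,0,0,0,36]]
  ]
}}

```text
t: 10.7
eef_pos: [0.5119, -0.1612, 0.1577]
tcp_rot: [179.9, -0.1, 39.0]
force: [-9.8, 3.2, 46.1]
opening: 0.0424
```

```bash
python3 -c "
from h import *
st()"
```

```text
{'t': 10.7, 'joints': [-20.7158, 25.7796, 111.8699, 0.0024, 42.2461, 30.2602], 'eef_pos': [0.5119, -0.1612, 0.1577], 'tcp_rot': [179.9106, -0.054, 39.0222], 'force': [-9.8465, 3.2371, 46.0781], 'moment': [0.623, 1.7137, 0.2802], 'opening': 0.0424}
```

Call:
{"api": "carry_out", "payload": {
  "targets": [
    [[0,0,0.05,0,0,0,36],[0,0,0.05,0,0,-0.5,36],[0,0,0.05,0,0,-1,36],[0,0,0.05,0,0,-1.5,36]]
  ]
}}

```text
t: 11.2
eef_pos: [0.5118, -0.1612, 0.1578]
tcp_rot: [180.0, -0.0, 23.9]
force: [-1.1, 0.2, 17.6]
opening: 0.0423
```

```bash
python3 -c "
from h import *
st()"
```

```text
{'t': 11.2, 'joints': [-20.7119, 25.7823, 111.843, -0.005, 42.3189, 45.4113], 'eef_pos': [0.5118, -0.1612, 0.1578], 'tcp_rot': [179.9584, -0.0374, 23.8805], 'force': [-1.1235, 0.1816, 17.5965], 'moment': [0.0759, 0.2445, 0.5112], 'opening': 0.0423}
```

Call:
{"api": "carry_out", "payload": {
  "targets": [
    [[0,0,0.04,0,0,-0.4,36],[0,0,0.04,0,0,-0.8,36],[0,0,0.04,0,0,-1.2,36],[0,0,0.04,0,0,-1.2,36]]
  ]
}}

```text
t: 11.7
eef_pos: [0.5117, -0.1612, 0.1581]
tcp_rot: [180.0, -0.0, 12.0]
force: [3.5, -2.9, -2.4]
opening: 0.0424
```

Run:
```python
from h import *
st()
b=np.mean([cams.camera("side") for _ in range(3)],0).astype(np.uint8)
cv2.imwrite("pics/c2.png",cv2.resize(b[240:340,290:410,::-1],None,fx=6,fy=6,interpolation=cv2.INTER_CUBIC))
```

```text
{'t': 11.7, 'joints': [-20.7189, 25.7664, 111.8172, -0.0147, 42.3972, 57.325], 'eef_pos': [0.5117, -0.1612, 0.1581], 'tcp_rot': [179.9813, -0.0108, 11.9669], 'force': [3.488, -2.9163, -2.3999], 'moment': [-0.5943, -0.5363, 0.3371], 'opening': 0.0424}
```

View pics/c2.png

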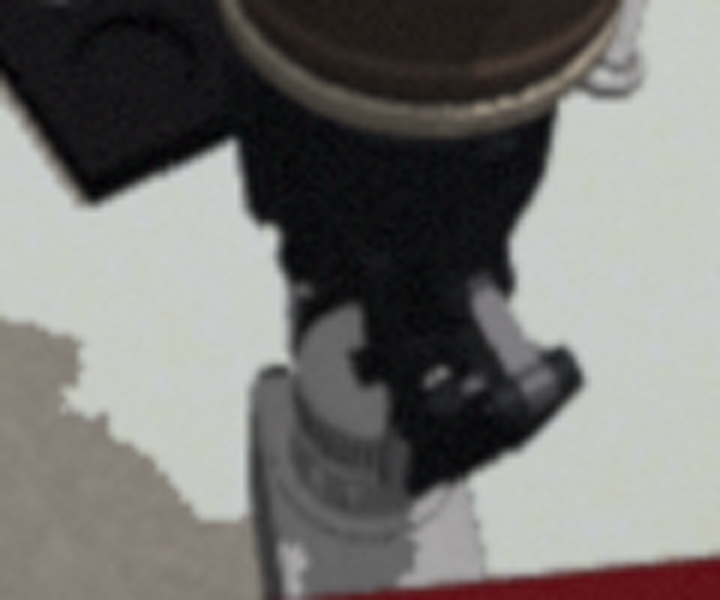

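The side view shows the socket sitting on the boss round the nut. The moment about z is about 0.34 N m with almost no downward push, so the nut seems to be coming along. I'll keep turning.

Call:
{"api": "carry_out", "payload": {
  "targets": [
    [[0.01,-0.01,0.01,0,0,-0.4,36],[0.01,-0.01,0.01,0,0,-0.8,36],[0.01,-0.01,0.01,0,0,-0.8,36]]
  ]
}}

```text
t: 12.22
eef_pos: [0.5117, -0.1612, 0.158]
tcp_rot: [-180.0, 0.0, 3.7]
force: [4.5, -1.6, -7.6]
opening: 0.0421
```

```bash
python3 -c "
from h import *
st()"
```

```text
{'t': 12.225, 'joints': [-20.7366, 25.7935, 111.7812, 0.0331, 42.4601, 65.5066], 'eef_pos': [0.5117, -0.1612, 0.158], 'tcp_rot': [-179.9652, 0.0224, 3.7324], 'force': [4.4777, -1.5952, -7.5582], 'moment': [-0.2801, -0.6356, -0.3858], 'opening': 0.0421}
```

Call:
{"api": "carry_out", "payload": {
  "targets": [
    [[0,0,-0.02,0,0,-0.4,36],[0,0,-0.02,0,0,-0.8,36],[0,0,-0.02,0,0,-0.8,36]]
  ]
}}

```text
t: 12.6
eef_pos: [0.5117, -0.1612, 0.158]
tcp_rot: [-180.0, 0.0, -4.2]
force: [0.6, 0.7, 4.9]
opening: 0.0422
```

```bash
python3 -c "
from h import *
st()"
```

```text
{'t': 12.6, 'joints': [-20.7367, 25.7928, 111.7935, 0.0297, 42.4277, 73.4544], 'eef_pos': [0.5117, -0.1612, 0.158], 'tcp_rot': [-179.9768, 0.0077, -4.2131], 'force': [0.5698, 0.7178, 4.9246], 'moment': [0.1801, -0.2161, -0.2605], 'opening': 0.0422}
```

Call:
{"api": "carry_out", "payload": {
  "targets": [
    [[0,0,0,0,0,-0.4,36],[0,0,0,0,0,-0.8,36],[0,0,0,0,0,-0.8,36]]
  ]
}}

```text
t: 12.98
eef_pos: [0.5116, -0.1613, 0.1579]
tcp_rot: [-180.0, 0.0, -12.2]
force: [0.1, 0.6, 6.1]
opening: 0.0424
```

```bash
python3 -c "
from h import *
st()"
```

```text
{'t': 12.975, 'joints': [-20.7419, 25.795, 111.7968, 0.0068, 42.4284, 81.4042], 'eef_pos': [0.5116, -0.1613, 0.1579], 'tcp_rot': [-179.9924, 0.0193, -12.1512], 'force': [0.1273, 0.6497, 6.1319], 'moment': [-0.1036, 0.0623, -0.0201], 'opening': 0.0424}
```

Call:
{"api": "carry_out", "payload": {
  "targets": [
    [[0,0,0.02,0,0,-0.6,36],[0,0,0.02,0,0,-1.2,36]]
  ]
}}

```text
t: 13.22
eef_pos: [0.5117, -0.1612, 0.1583]
tcp_rot: [-180.0, 0.0, -24.3]
force: [1.4, 1.7, 0.1]
opening: 0.0422
```

```bash
python3 -c "
from h import *
st()"
```

```text
{'t': 13.225, 'joints': [-20.7305, 25.7677, 111.7788, 0.0229, 42.4815, 93.511], 'eef_pos': [0.5117, -0.1612, 0.1583], 'tcp_rot': [-179.9863, 0.0289, -24.2584], 'force': [1.4339, 1.7487, 0.0919], 'moment': [0.2684, -0.4417, 0.3226], 'opening': 0.0422}
```

Call:
{"api": "carry_out", "payload": {
  "targets": [
    [[0,0,0,0,0,-0.6,36],[0,0,0,0,0,-1.2,36]]
  ]
}}

```text
t: 13.48
eef_pos: [0.5117, -0.1612, 0.1582]
tcp_rot: [-180.0, 0.0, -36.3]
force: [3.6, 1.5, -0.8]
opening: 0.0422
```

```bash
python3 -c "
from h import *
st()"
```

```text
{'t': 13.475, 'joints': [-20.7286, 25.7714, 111.7758, 0.0201, 42.4806, 105.511], 'eef_pos': [0.5117, -0.1612, 0.1582], 'tcp_rot': [-179.9944, 0.0304, -36.2544], 'force': [3.6242, 1.4986, -0.8111], 'moment': [0.27, -0.5326, 0.6134], 'opening': 0.0422}
```

Call:
{"api": "carry_out", "payload": {
  "targets": [
    [[0.05,0,0,0,0,-1.2,36],[0.05,0,0,0,0,-1.2,36]]
  ]
}}

```text
t: 13.72
eef_pos: [0.5119, -0.1611, 0.158]
tcp_rot: [179.9, 0.1, -48.2]
force: [-3.8, -2.2, 2.7]
opening: 0.0424
```

```bash
python3 -c "
from h import *
st()"
```

```text
{'t': 13.725, 'joints': [-20.6874, 25.8677, 111.6505, -0.0426, 42.6508, 117.5587], 'eef_pos': [0.5119, -0.1611, 0.158], 'tcp_rot': [179.8963, 0.1365, -48.2148], 'force': [-3.8282, -2.217, 2.7362], 'moment': [-0.2658, 0.7404, 0.6925], 'opening': 0.0424}
```

Call:
{"api": "carry_out", "payload": {
  "targets": [
    [[-0.05,0,0,0,0,-0.8,36],[-0.05,0,0,0,0,-0.8,36]]
  ]
}}

```text
t: 13.98
eef_pos: [0.5117, -0.1612, 0.158]
tcp_rot: [-180.0, 0.0, -56.2]
force: [4.4, 0.8, -4.4]
opening: 0.042
```

```bash
python3 -c "
from h import *
st()"
```

```text
{'t': 13.975, 'joints': [-20.732, 25.7935, 111.7851, 0.0338, 42.4466, 125.4606], 'eef_pos': [0.5117, -0.1612, 0.158], 'tcp_rot': [-179.996, 0.0337, -56.2175], 'force': [4.3666, 0.8411, -4.448], 'moment': [0.2137, -0.79, -0.4038], 'opening': 0.042}
```

Call:
{"api": "carry_out", "payload": {
  "targets": [
    [[0,0,0,0,0,-0.8,36],[0,0,0,0,0,-0.8,36]]
  ]
}}

```text
t: 14.22
eef_pos: [0.5117, -0.1612, 0.1582]
tcp_rot: [180.0, 0.0, -64.1]
force: [3.1, 1.1, -2.6]
opening: 0.0422
```

Run:
```python
from h import *
st()
b=np.mean([cams.camera("side") for _ in range(3)],0).astype(np.uint8)
cv2.imwrite("pics/c3.png",cv2.resize(b[250:330,310:400,::-1],None,fx=7,fy=7,interpolation=cv2.INTER_CUBIC))
```

```text
{'t': 14.225, 'joints': [-20.7349, 25.7758, 111.774, 0.0263, 42.4744, 133.3728], 'eef_pos': [0.5117, -0.1612, 0.1582], 'tcp_rot': [179.9963, 0.0298, -64.1271], 'force': [3.098, 1.0883, -2.5964], 'moment': [0.3526, -0.593, -0.2475], 'opening': 0.0422}
```

View pics/c3.png

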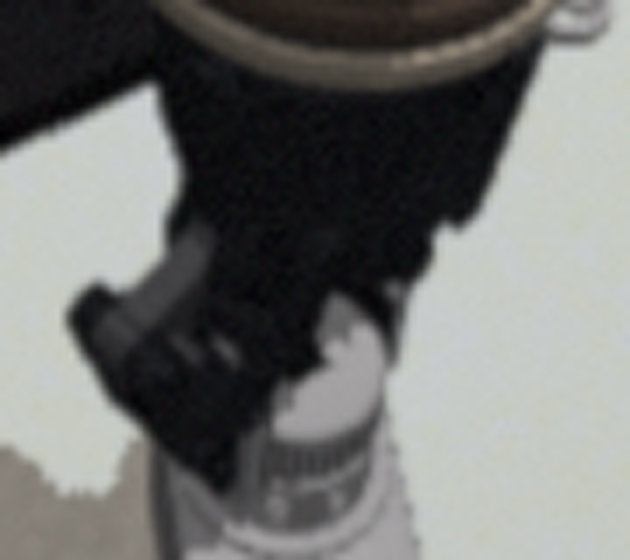

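The moments repeat every 60° (3.7° and -56.2° match, as do -4.2° and -64.1°), so this socket turns relative to the nut. It is the big one. I'll put it back in its well.

Call:
{"api": "carry_out", "payload": {
  "targets": [
    [[0,0,0.6,0,0,0,36],[0,0,2,0,0,0.9,36],[0,0.2,2.2,0,0,1.9,36],[0,1,2.2,0,0,2.9,36],[0,2,2.2,0,0,3.9,36],[0,3,2.2,0,0,4.9,36],[0,4,2.2,0,0,5.9,36],[0,5,2.2,0,0,6.9,36],[0,6,2,0,0,7.9,36],[0,7,1.5,0,0,8.9,36]]
  ]
}}

```text
t: 15.62
eef_pos: [0.5117, 0.0494, 0.2035]
tcp_rot: [180.0, -0.0, 25.2]
force: [0.1, -0.7, -1.6]
opening: 0.0424
```

Call:
{"api": "carry_out", "payload": {
  "targets": [
    [[0.07,0.5,0,0,0,1,36],[0.07,1,-1,0,0,2,36],[0.07,1.2,-1.6,0,0,3,36],[0.07,1.2,-2.2,0,0,4,36],[0.07,1.2,-2.6,0,0,5,36],[0.07,1.2,-2.6,0,0,6,36],[0.07,1.2,-2.6,0,0,7,36],[0.07,1.2,-2.6,0,0,7.8,36],[0.07,1.2,-2.6,0,0,7.8,36]]
  ]
}}

```text
t: 16.75
eef_pos: [0.5135, 0.0844, 0.1253]
tcp_rot: [-179.9, 0.0, 102.8]
force: [0.0, -0.4, -2.6]
opening: 0.0423
```

Run:
```python
from h import *
st()
b=cams.camera("side")
cv2.imwrite("pics/c4.png",cv2.resize(b[160:290,230:380,::-1],None,fx=4.5,fy=4.5,interpolation=cv2.INTER_CUBIC))
```

```text
{'t': 16.75, 'joints': [6.0052, 27.6708, 115.1884, -0.0186, 37.1937, -6.7872], 'eef_pos': [0.5135, 0.0844, 0.1253], 'tcp_rot': [-179.9462, 0.0049, 102.8072], 'force': [0.0272, -0.3922, -2.6486], 'moment': [0.0098, 0.0354, 0.0169], 'opening': 0.0423}
```

View pics/c4.png

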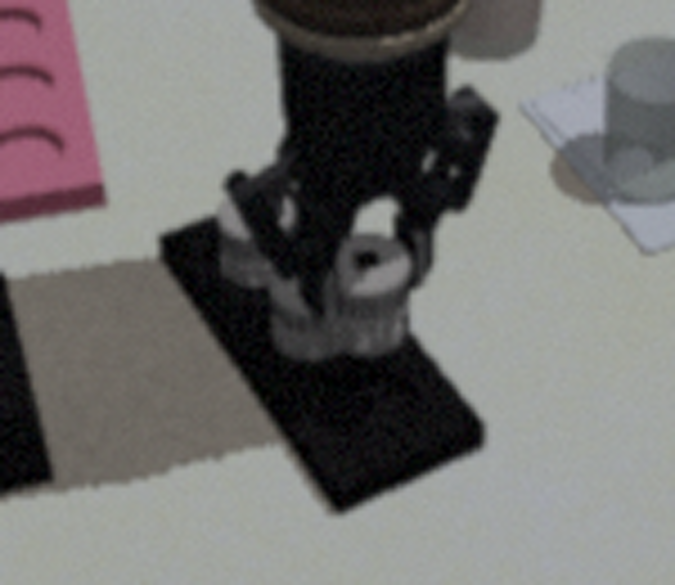

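The picture shows the socket still held, in front of and above its empty well. I'll lower it to just above the floor and check the force before letting go.

Call:
{"api": "carry_out", "payload": {
  "targets": [
    [[0.03,0.02,-1,0,0,0,36],[0.03,0.02,-2,0,0,0,36],[0.03,0.02,-2.3,0,0,0,36],[0.03,0.02,-2.4,0,0,0,36],[0.03,0.02,-2.4,0,0,0,36]]
  ]
}}

```text
t: 17.42
eef_pos: [0.5152, 0.0852, 0.054]
tcp_rot: [180.0, 0.0, 102.7]
force: [0.8, -0.1, -1.6]
opening: 0.0422
```

Call:
{"api": "carry_out", "payload": {
  "targets": [
    [[0,0,-0.05,0,0,0,36],[0,0,-0.05,0,0,0,85],[0,0,-0.05,0,0,0,85],[0,0,-0.05,0,0,0,85],[0,0,1,0,0,0,85],[0,0,2.3,0,0,0,85],[-0.3,1.3,2.5,0,0,0,85],[-0.48,2.15,2.5,0,0,0,85],[-0.48,2.15,1.5,0,0,0,85],[-0.48,2.15,1.5,0,0,0,85]]
  ]
}}

```text
t: 18.68
eef_pos: [0.4991, 0.1497, 0.0972]
tcp_rot: [-179.8, 0.0, 102.7]
force: [-0.5, 0.6, -0.0]
opening: 0.0853
```

Run:
```python
from h import *
st()
for c in("top","side"):
    cams.camera(c); print(c,[(np.round(d["point"],4).tolist(),round(d["confidence"],2)) for d in finder.place_of(c,"socket_a")])
```

```text
{'t': 18.675, 'joints': [13.3575, 30.4092, 115.9763, -0.0013, 33.7935, 0.6211], 'eef_pos': [0.4991, 0.1497, 0.0972], 'tcp_rot': [-179.8211, 0.0027, 102.7375], 'force': [-0.4859, 0.6159, -0.0035], 'moment': [0.0151, -0.0052, -0.0088], 'opening': 0.0853}
top []
side [([0.5009, 0.1484, 0.0109], 0.7), ([0.4852, 0.2111, 0.0107], 0.67), ([0.5212, 0.0837, 0.0056], 0.56)]
```

Call:
{"api": "carry_out", "payload": {
  "targets": [
    [[0,-0.02,-1,0,0,0,85],[0,-0.02,-1.48,0,0,0,85],[0,-0.02,-1.48,0,0,0,36],[0,-0.02,-1.48,0,0,0,36],[0,-0.02,-1.48,0,0,0,36],[0,-0.02,-1.48,0,0,0,36],[0,-0.02,-1.48,0,0,0,36]]
  ]
}}

```text
t: 19.75
eef_pos: [0.5009, 0.1492, 0.0551]
tcp_rot: [179.9, 0.0, 102.7]
force: [-0.5, -0.6, 7.6]
opening: 0.0422
```

Call:
{"api": "carry_out", "payload": {
  "targets": [
    [[0,0,0.3,0,0,0,36],[0,0,1.8,0,0,0,36],[0,0,3.6,0,0,0,36],[0,-1.5,5,0,0,0,36],[0.1,-3.3,5.5,0,0,0,36],[0.2,-5.2,5.5,0,0,0,36],[0.3,-7.1,5.5,0,0,0,36],[0.37,-9,5.5,0,0,0,36],[0.37,-10.35,5.5,0,0,0,36],[0.37,-10.35,5.5,0,0,0,36]]
  ]
}}

```text
t: 21.0
eef_pos: [0.5114, -0.164, 0.2198]
tcp_rot: [180.0, 0.1, 102.5]
force: [-0.6, 1.5, -2.3]
opening: 0.0421
```

Call:
{"api": "carry_out", "payload": {
  "targets": [
    [[0,0,-0.7,0,0,0,36],[0,0,-1.2,0,0,0,36],[0,0,-1.4,0,0,0,36],[0,0,-1.45,0,0,0,36],[0,0,-1.45,0,0,0,36]]
  ]
}}

```text
t: 21.62
eef_pos: [0.5118, -0.1613, 0.1758]
tcp_rot: [180.0, 0.0, 102.7]
force: [-0.1, -0.1, -2.5]
opening: 0.0419
```

Call:
{"api": "carry_out", "payload": {
  "targets": [
    [[0,0,-0.05,0,0,0,36],[0,0,-0.1,0,0,0,36],[0,0,-0.12,0,0,0,36],[0,0,-0.12,0,0,0,36]]
  ]
}}

```text
t: 22.12
eef_pos: [0.5123, -0.1617, 0.1738]
tcp_rot: [179.9, 0.1, 102.7]
force: [-5.6, 1.7, 29.0]
opening: 0.0422
```

Call:
{"api": "carry_out", "payload": {
  "targets": [
    [[0,0,0.02,0,0,-0.8,36],[0,0,0.02,0,0,-1.6,36],[0,0,0.02,0,0,-2.4,36],[0,0,0.02,0,0,-2.4,36]]
  ]
}}

```text
t: 22.62
eef_pos: [0.5132, -0.1621, 0.1743]
tcp_rot: [179.8, 0.0, 78.6]
force: [0.2, -0.1, 20.7]
opening: 0.0417
```

Call:
{"api": "carry_out", "payload": {
  "targets": [
    [[0,0,0,0,0,-0.8,36],[0,0,0,0,0,-1.6,36],[0,0,0,0,0,-2.4,36],[0,0,0,0,0,-2.4,36]]
  ]
}}

```text
t: 23.12
eef_pos: [0.5125, -0.1621, 0.174]
tcp_rot: [179.8, -0.0, 54.6]
force: [-2.5, -1.8, 18.1]
opening: 0.0423
```

Call:
{"api": "carry_out", "payload": {
  "targets": [
    [[0,0,0,0,0,-0.8,36],[0,0,0,0,0,-1.6,36],[0,0,0,0,0,-2.4,36],[0,0,0,0,0,-2.4,36]]
  ]
}}

```text
t: 23.62
eef_pos: [0.5131, -0.1619, 0.1743]
tcp_rot: [179.8, -0.2, 30.6]
force: [-0.1, 2.1, 20.8]
opening: 0.042
```

```bash
python3 -c "
from h import *
st()"
```

```text
{'t': 23.625, 'joints': [-20.7472, 24.4478, 111.0284, 0.0218, 44.2969, 38.6845], 'eef_pos': [0.5131, -0.1619, 0.1743], 'tcp_rot': [179.8324, -0.1538, 30.5529], 'force': [-0.122, 2.1175, 20.7646], 'moment': [0.5184, 0.1729, -0.162], 'opening': 0.042}
```

No drop over a 72° sweep, and it stopped about 12.5 mm up, so this looks like the small one. I'll return it to the middle well and try the third.

Call:
{"api": "carry_out", "payload": {
  "targets": [
    [[0,0,0.6,0,0,0,36],[0,0.3,1.6,0,0,0.9,36],[0,1.4,1.6,0,0,1.8,36],[0,2.8,1.6,0,0,2.7,36],[-0.1,4.2,1.6,0,0,3.6,36],[-0.2,5.6,1.6,0,0,4.5,36],[-0.3,7,1.4,0,0,5.4,36],[-0.37,8.4,0.8,0,0,6.3,36],[-0.37,9.8,0,0,0,7.2,36],[-0.37,10.35,-1,0,0,7.2,36]]
  ]
}}

```text
t: 24.88
eef_pos: [0.5009, 0.1513, 0.1424]
tcp_rot: [179.9, -0.0, 103.0]
force: [0.4, 0.6, -1.8]
opening: 0.0422
```

Call:
{"api": "carry_out", "payload": {
  "targets": [
    [[0,0,-0.5,0,0,0,36],[0,0,-1,0,0,0,36],[0,0,-2,0,0,0,36],[0,0,-2.6,0,0,0,36],[0,0,-2.85,0,0,0,36],[0,0,-2.85,0,0,0,36]]
  ]
}}

```text
t: 25.62
eef_pos: [0.5006, 0.1486, 0.057]
tcp_rot: [-180.0, 0.0, 102.7]
force: [0.2, 0.0, -2.4]
opening: 0.0424
```

Call:
{"api": "carry_out", "payload": {
  "targets": [
    [[0,0,-0.06,0,0,0,36],[0,0,-0.06,0,0,0,85],[0,0,-0.06,0,0,0,85],[0,0,-0.06,0,0,0,85],[0,0,1,0,0,0,85],[0,0,2.2,0,0,0,85],[-0.3,1.3,2.3,0,0,0,85],[-0.5,2.1,2,0,0,0,85],[-0.5,2.1,1.2,0,0,0,85],[-0.5,2.1,1.2,0,0,0,85]]
  ]
}}

```text
t: 26.88
eef_pos: [0.4844, 0.212, 0.092]
tcp_rot: [-179.9, 0.0, 102.7]
force: [-0.6, 0.1, -0.2]
opening: 0.0848
```

Call:
{"api": "carry_out", "payload": {
  "targets": [
    [[0,0,-0.8,0,0,0,85],[0,0,-1.3,0,0,0,85],[0,0,-1.3,0,0,0,36],[0,0,-1.3,0,0,0,36],[0,0,-1.3,0,0,0,36],[0,0,-1.3,0,0,0,36],[0,0,-1.3,0,0,0,36]]
  ]
}}

```text
t: 27.75
eef_pos: [0.4858, 0.2122, 0.055]
tcp_rot: [179.9, -0.0, 102.7]
force: [-1.8, -1.5, 7.5]
opening: 0.0423
```

Call:
{"api": "carry_out", "payload": {
  "targets": [
    [[0,0,0.3,0,0,0,36],[0,0,2,0,0,0,36],[0.1,-0.6,4,0,0,0,36],[0.2,-2.3,5.2,0,0,0,36],[0.3,-4.3,5.5,0,0,0,36],[0.5,-6.3,5.5,0,0,0,36],[0.7,-8.3,5.5,0,0,0,36],[0.87,-10.3,5.5,0,0,0,36],[0.87,-12,5.5,0,0,0,36],[0.87,-12.46,5.5,0,0,0,36]]
  ]
}}

```text
t: 29.0
eef_pos: [0.5114, -0.1645, 0.2198]
tcp_rot: [180.0, 0.0, 102.5]
force: [-0.3, 0.5, -2.6]
opening: 0.0421
```

Call:
{"api": "carry_out", "payload": {
  "targets": [
    [[0,0,-0.5,0,0,0,36],[0,0,-1.1,0,0,0,36],[0,0,-1.4,0,0,0,36],[0,0,-1.45,0,0,0,36],[0,0,-1.5,0,0,0,36],[0,0,-1.54,0,0,0,36],[0,0,-1.54,0,0,0,36]]
  ]
}}

```text
t: 29.88
eef_pos: [0.5116, -0.1617, 0.173]
tcp_rot: [180.0, 0.0, 102.7]
force: [0.6, -0.2, -1.5]
opening: 0.0421
```

Call:
{"api": "carry_out", "payload": {
  "targets": [
    [[0,0,-0.04,0,0,0,36],[0,0,-0.08,0,0,0,36],[0,0,-0.08,0,0,0,36]]
  ]
}}

```text
t: 30.25
eef_pos: [0.5115, -0.1617, 0.1703]
tcp_rot: [-180.0, -0.0, 102.7]
force: [0.3, -0.3, -1.9]
opening: 0.0424
```

Call:
{"api": "carry_out", "payload": {
  "targets": [
    [[0,0,-0.08,0,0,0,36],[0,0,-0.16,0,0,0,36],[0,0,-0.2,0,0,0,36],[0,0,-0.2,0,0,0,36]]
  ]
}}

```text
t: 30.75
eef_pos: [0.5115, -0.1617, 0.1643]
tcp_rot: [-180.0, -0.0, 102.7]
force: [-0.7, -0.7, -2.6]
opening: 0.0422
```

```bash
python3 -c "
from h import *
st()"
```

```text
{'t': 30.75, 'joints': [-20.7828, 25.2625, 111.5176, -0.0021, 43.2306, -33.4862], 'eef_pos': [0.5115, -0.1617, 0.1643], 'tcp_rot': [-179.9903, -0.0047, 102.7049], 'force': [-0.6937, -0.7039, -2.6445], 'moment': [-0.1923, -0.0326, 0.0329], 'opening': 0.0422}
```

Call:
{"api": "carry_out", "payload": {
  "targets": [
    [[0,0,-0.08,0,0,0,36],[0,0,-0.13,0,0,0,36],[0,0,-0.16,0,0,0,36],[0,0,-0.16,0,0,0,36]]
  ]
}}

```text
t: 31.25
eef_pos: [0.5116, -0.1618, 0.1609]
tcp_rot: [180.0, 0.0, 102.7]
force: [-7.7, 0.7, 27.9]
opening: 0.0427
```

Call:
{"api": "carry_out", "payload": {
  "targets": [
    [[0,0,0.04,0,0,-0.5,36],[0,0,0.04,0,0,-1,36],[0,0,0.04,0,0,-1,36]]
  ]
}}

```text
t: 31.62
eef_pos: [0.5118, -0.1618, 0.1611]
tcp_rot: [180.0, 0.0, 92.7]
force: [0.1, -0.0, 6.1]
opening: 0.0424
```

```bash
python3 -c "
from h import *
st()"
```

```text
{'t': 31.625, 'joints': [-20.7784, 25.5279, 111.6651, 0.0016, 42.775, -23.5044], 'eef_pos': [0.5118, -0.1618, 0.1611], 'tcp_rot': [179.9702, 0.0118, 92.7248], 'force': [0.0993, -0.0142, 6.0572], 'moment': [-0.0903, 0.0965, -0.0412], 'opening': 0.0424}
```

Call:
{"api": "carry_out", "payload": {
  "targets": [
    [[0,0,0,0,0,-0.5,36],[0,0,0,0,0,-1,36],[0,0,0,0,0,-1,36]]
  ]
}}

```text
t: 32.0
eef_pos: [0.5118, -0.1618, 0.1611]
tcp_rot: [180.0, 0.0, 82.8]
force: [-0.3, -0.1, 4.8]
opening: 0.0422
```

```bash
python3 -c "
from h import *
st()"
```

```text
{'t': 32.0, 'joints': [-20.7788, 25.5298, 111.66, 0.0041, 42.7732, -13.5459], 'eef_pos': [0.5118, -0.1618, 0.1611], 'tcp_rot': [179.9633, 0.006, 82.7641], 'force': [-0.2909, -0.0684, 4.7915], 'moment': [0.0422, 0.0915, -0.0542], 'opening': 0.0422}
```

Call:
{"api": "carry_out", "payload": {
  "targets": [
    [[0,0,0,0,0,-0.8,36],[0,0,0,0,0,-1.6,36],[0,0,0,0,0,-2.4,36]]
  ]
}}

```text
t: 32.38
eef_pos: [0.5118, -0.1617, 0.161]
tcp_rot: [180.0, -0.0, 58.6]
force: [-0.0, -0.6, 5.1]
opening: 0.0421
```

```bash
python3 -c "
from h import *
st()"
```

```text
{'t': 32.375, 'joints': [-20.7765, 25.5313, 111.6624, 0.0026, 42.7748, 10.6284], 'eef_pos': [0.5118, -0.1617, 0.161], 'tcp_rot': [179.9694, -0.0076, 58.5932], 'force': [-0.0462, -0.5527, 5.1185], 'moment': [0.0525, 0.0828, 0.0842], 'opening': 0.0421}
```

Call:
{"api": "carry_out", "payload": {
  "targets": [
    [[0.06,0,0.02,0,0,0,36],[0.06,0,0.02,0,0,0,36]]
  ]
}}

```text
t: 32.62
eef_pos: [0.5132, -0.1616, 0.1612]
tcp_rot: [-180.0, 0.0, 58.9]
force: [-0.5, 0.2, -1.1]
opening: 0.042
```

Call:
{"api": "carry_out", "payload": {
  "targets": [
    [[-0.12,0,0,0,0,0,36],[-0.12,0,0,0,0,0,36]]
  ]
}}

```text
t: 32.88
eef_pos: [0.5094, -0.1616, 0.1613]
tcp_rot: [-180.0, 0.0, 58.8]
force: [-0.1, 1.1, -0.7]
opening: 0.0423
```

```bash
python3 -c "
from h import *
st()"
```

```text
{'t': 32.875, 'joints': [-20.8573, 25.3752, 111.9112, 0.001, 42.735, 10.3777], 'eef_pos': [0.5094, -0.1616, 0.1613], 'tcp_rot': [-179.9788, 0.0032, 58.7643], 'force': [-0.0526, 1.0837, -0.7499], 'moment': [-0.0081, 0.0304, 0.0001], 'opening': 0.0423}
```

This third socket spins freely over 44° and slides ±2 mm sideways with no force, so it is the big one. The first socket was therefore the right one: tight sideways, with torque building up to slip in the grip. I'll return this one and fetch the first again.

Call:
{"api": "carry_out", "payload": {
  "targets": [
    [[0.06,0,0.8,0,0,0,36],[0,0,1.9,0,0,0.4,36],[-0.1,1.6,2,0,0,1.2,36],[-0.2,3.4,2,0,0,2,36],[-0.3,5.3,2,0,0,2.8,36],[-0.4,7.2,2,0,0,3.6,36],[-0.6,9.1,1.8,0,0,4.4,36],[-0.7,11,1.2,0,0,4.4,36],[-0.81,12.46,0,0,0,4.4,36],[-0.81,12.46,-1,0,0,4.4,36]]
  ]
}}

```text
t: 34.12
eef_pos: [0.4851, 0.215, 0.1304]
tcp_rot: [180.0, -0.0, 102.9]
force: [-1.0, -0.6, -1.9]
opening: 0.0424
```

Call:
{"api": "carry_out", "payload": {
  "targets": [
    [[0,0,-0.4,0,0,0,36],[0,0,-1,0,0,0,36],[0,0,-2,0,0,0,36],[0,0,-2.4,0,0,0,36],[0,0,-2.5,0,0,0,36],[0,0,-2.5,0,0,0,36]]
  ]
}}

```text
t: 34.88
eef_pos: [0.4859, 0.2121, 0.0571]
tcp_rot: [180.0, -0.0, 102.7]
force: [-0.1, 0.2, -2.3]
opening: 0.0423
```

Call:
{"api": "carry_out", "payload": {
  "targets": [
    [[0,0,-0.06,0,0,0,36],[0,0,-0.06,0,0,0,85],[0,0,-0.06,0,0,0,85],[0,0,-0.06,0,0,0,85],[0,0,1,0,0,0,85],[0,0,2.3,0,0,0,85],[0.3,-1.3,2.5,0,0,0,85],[0.7,-3,2.5,0,0,0,85],[0.975,-4.23,2.2,0,0,0,85],[0.975,-4.23,1.2,0,0,0,85]]
  ]
}}

```text
t: 36.12
eef_pos: [0.5165, 0.083, 0.0933]
tcp_rot: [179.8, 0.0, 102.5]
force: [-0.4, 0.7, -0.2]
opening: 0.0853
```

Call:
{"api": "carry_out", "payload": {
  "targets": [
    [[0,0,0,0,0,0,85],[0,0,-0.8,0,0,0,85],[0,0,-1.32,0,0,0,85],[0,0,-1.32,0,0,0,36],[0,0,-1.32,0,0,0,36],[0,0,-1.32,0,0,0,36],[0,0,-1.32,0,0,0,36],[0,0,-1.32,0,0,0,36]]
  ]
}}

```text
t: 37.12
eef_pos: [0.5151, 0.0854, 0.0539]
tcp_rot: [179.9, 0.0, 102.7]
force: [-1.7, 0.7, 6.6]
opening: 0.0422
```

Run:
```python
from h import *
st()
b=cams.camera("side")
cv2.imwrite("pics/c5.png",cv2.resize(b[160:290,230:380,::-1],None,fx=4.5,fy=4.5,interpolation=cv2.INTER_CUBIC))
```

```text
{'t': 37.125, 'joints': [6.0809, 34.718, 117.1715, 0.0091, 28.0439, -6.6367], 'eef_pos': [0.5151, 0.0854, 0.0539], 'tcp_rot': [179.9334, 0.0034, 102.7096], 'force': [-1.6508, 0.6975, 6.6104], 'moment': [0.2078, 0.3401, -0.0036], 'opening': 0.0422}
```

View pics/c5.png

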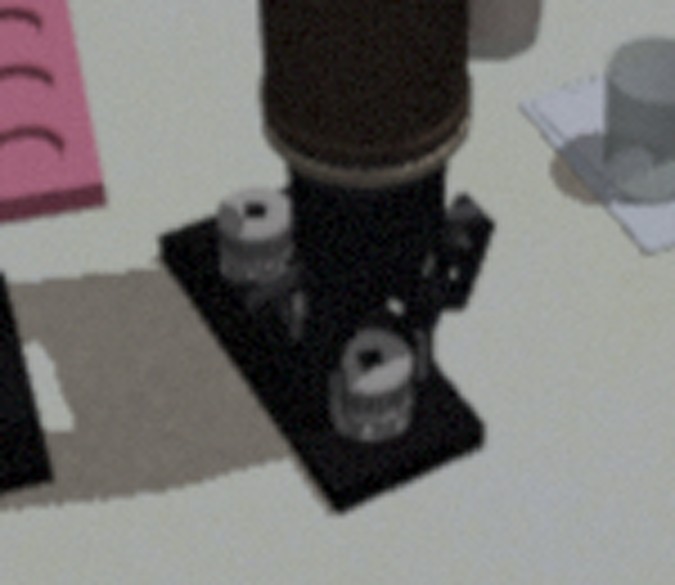

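The picture shows the third socket standing in its far well and the first socket gripped in the near one (the middle well is behind the arm). Back to the nut.

Call:
{"api": "carry_out", "payload": {
  "targets": [
    [[0,0,0.3,0,0,0,36],[0,0,2,0,0,0,36],[0,0,4,0,0,0,36],[0,-1.2,5.3,0,0,0,36],[0,-3.2,5.3,0,0,0,36],[-0.05,-5.2,5.3,0,0,0,36],[-0.11,-7.2,5.3,0,0,0,36],[-0.11,-8.22,5.3,0,0,0,36],[-0.11,-8.22,4.5,0,0,0,36],[-0.11,-8.22,4.2,0,0,0,36]]
  ]
}}

```text
t: 38.42
eef_pos: [0.5106, -0.1615, 0.1785]
tcp_rot: [-179.9, -0.0, 102.7]
force: [-0.5, 0.8, -2.3]
opening: 0.0421
```

Call:
{"api": "carry_out", "payload": {
  "targets": [
    [[0,0,-0.1,0,0,0,36],[0,0,-0.2,0,0,0,36],[0,0,-0.25,0,0,0,36],[0,0,-0.3,0,0,0,36],[0,0,-0.3,0,0,0,36]]
  ]
}}

```text
t: 39.05
eef_pos: [0.5115, -0.1613, 0.1699]
tcp_rot: [180.0, 0.0, 102.7]
force: [0.7, 0.7, -1.9]
opening: 0.0427
```

Call:
{"api": "carry_out", "payload": {
  "targets": [
    [[0,0,-0.05,0,0,0,36],[0,0,-0.1,0,0,0,36],[0,0,-0.1,0,0,0,36]]
  ]
}}

```text
t: 39.42
eef_pos: [0.5115, -0.1614, 0.1667]
tcp_rot: [180.0, -0.0, 102.7]
force: [2.5, 2.3, -3.5]
opening: 0.042
```

```bash
python3 -c "
from h import *
st()"
```

```text
{'t': 39.425, 'joints': [-20.7546, 25.0435, 111.4295, 0.0119, 43.5152, -33.4614], 'eef_pos': [0.5115, -0.1614, 0.1667], 'tcp_rot': [179.9856, -0.0003, 102.6982], 'force': [2.5111, 2.2799, -3.4841], 'moment': [0.3226, -0.401, 0.0028], 'opening': 0.042}
```

Call:
{"api": "carry_out", "payload": {
  "targets": [
    [[0.01,0.01,-0.1,0,0,0,36],[0.01,0.01,-0.2,0,0,0,36],[0.01,0.01,-0.27,0,0,0,36],[0.01,0.01,-0.29,0,0,0,36],[0.01,0.01,-0.29,0,0,0,36]]
  ]
}}

```text
t: 40.05
eef_pos: [0.5117, -0.1612, 0.1597]
tcp_rot: [180.0, 0.0, 102.7]
force: [-9.6, 4.7, 36.8]
opening: 0.0424
```

```bash
python3 -c "
from h import *
st()"
```

```text
{'t': 40.05, 'joints': [-20.716, 25.6202, 111.7665, -0.0087, 42.5673, -33.4183], 'eef_pos': [0.5117, -0.1612, 0.1597], 'tcp_rot': [179.9648, 0.0303, 102.7087], 'force': [-9.6044, 4.6772, 36.7997], 'moment': [0.6573, 1.8188, 0.0155], 'opening': 0.0424}
```

Call:
{"api": "carry_out", "payload": {
  "targets": [
    [[0,0,0.05,0,0,-0.25,36],[0,0,0.05,0,0,-0.5,36],[0,0,0.05,0,0,-0.5,36]]
  ]
}}

```text
t: 40.42
eef_pos: [0.5118, -0.1611, 0.1599]
tcp_rot: [180.0, 0.0, 97.7]
force: [-0.7, 2.0, 7.6]
opening: 0.0425
```

```bash
python3 -c "
from h import *
st()"
```

```text
{'t': 40.425, 'joints': [-20.7117, 25.6197, 111.7271, 0.0009, 42.6307, -28.3817], 'eef_pos': [0.5118, -0.1611, 0.1599], 'tcp_rot': [179.98, 0.0102, 97.6694], 'force': [-0.6973, 2.0253, 7.5614], 'moment': [0.3575, 0.083, 0.1813], 'opening': 0.0425}
```

Call:
{"api": "carry_out", "payload": {
  "targets": [
    [[0,0,0,0,0,-0.25,36],[0,0,0,0,0,-0.5,36],[0,0,0,0,0,-0.5,36]]
  ]
}}

```text
t: 40.8
eef_pos: [0.5119, -0.1611, 0.1599]
tcp_rot: [180.0, 0.0, 92.7]
force: [-0.4, 2.6, 6.6]
opening: 0.0423
```

```bash
python3 -c "
from h import *
st()"
```

```text
{'t': 40.8, 'joints': [-20.7086, 25.6204, 111.725, 0.0021, 42.6302, -23.3829], 'eef_pos': [0.5119, -0.1611, 0.1599], 'tcp_rot': [179.9771, 0.0084, 92.6728], 'force': [-0.4203, 2.6197, 6.5803], 'moment': [0.4376, 0.1325, 0.0825], 'opening': 0.0423}
```

Call:
{"api": "carry_out", "payload": {
  "targets": [
    [[0,0,0,0,0,-0.25,36],[0,0,0,0,0,-0.5,36],[0,0,0,0,0,-0.5,36]]
  ]
}}

```text
t: 41.18
eef_pos: [0.5118, -0.1611, 0.1599]
tcp_rot: [180.0, 0.0, 87.7]
force: [0.3, 1.7, 7.5]
opening: 0.0426
```

```bash
python3 -c "
from h import *
st()"
```

```text
{'t': 41.175, 'joints': [-20.7092, 25.621, 111.7282, 0.0022, 42.6279, -18.3853], 'eef_pos': [0.5118, -0.1611, 0.1599], 'tcp_rot': [179.9778, 0.0058, 87.6745], 'force': [0.2587, 1.7393, 7.4862], 'moment': [0.3944, 0.1751, 0.1153], 'opening': 0.0426}
```

Call:
{"api": "carry_out", "payload": {
  "targets": [
    [[0,0,0,0,0,-0.5,36],[0,0,0,0,0,-1,36]]
  ]
}}

```text
t: 41.42
eef_pos: [0.5118, -0.1611, 0.1599]
tcp_rot: [180.0, 0.0, 77.6]
force: [0.3, 3.7, 6.2]
opening: 0.0421
```

```bash
python3 -c "
from h import *
st()"
```

```text
{'t': 41.425, 'joints': [-20.6996, 25.6251, 111.727, -0.0154, 42.6275, -8.3025], 'eef_pos': [0.5118, -0.1611, 0.1599], 'tcp_rot': [179.9813, 0.0133, 77.6143], 'force': [0.3462, 3.6916, 6.2284], 'moment': [0.5918, 0.0101, 1.4237], 'opening': 0.0421}
```

Call:
{"api": "carry_out", "payload": {
  "targets": [
    [[0,0,0,0,0,-0.5,36],[0,0,0,0,0,-1,36]]
  ]
}}

```text
t: 41.68
eef_pos: [0.5119, -0.1611, 0.1599]
tcp_rot: [180.0, 0.0, 67.6]
force: [-0.9, 2.5, 5.8]
opening: 0.0424
```

```bash
python3 -c "
from h import *
st()"
```

```text
{'t': 41.675, 'joints': [-20.7024, 25.6241, 111.726, -0.0039, 42.6239, 1.7289], 'eef_pos': [0.5119, -0.1611, 0.1599], 'tcp_rot': [179.9739, 0.0018, 67.5716], 'force': [-0.9133, 2.5287, 5.7882], 'moment': [0.3014, -0.0235, 0.2023], 'opening': 0.0424}
```

Call:
{"api": "carry_out", "payload": {
  "targets": [
    [[0,0,0,0,0,-0.5,36],[0,0,0,0,0,-1,36]]
  ]
}}

```text
t: 41.92
eef_pos: [0.5119, -0.1611, 0.16]
tcp_rot: [180.0, -0.0, 57.5]
force: [-2.4, 3.3, 13.4]
opening: 0.0422
```

Run:
```python
from h import *
st()
```

```text
{'t': 41.925, 'joints': [-20.711, 25.6122, 111.717, 0.014, 42.6407, 11.7539], 'eef_pos': [0.5119, -0.1611, 0.16], 'tcp_rot': [179.9724, -0.0155, 57.5247], 'force': [-2.3863, 3.3115, 13.4448], 'moment': [0.5932, 0.5087, -0.0013], 'opening': 0.0422}
```

Call:
{"api": "carry_out", "payload": {
  "targets": [
    [[0,0,0,0,0,-0.15,36],[0,0,0,0,0,-0.3,36]]
  ]
}}

```text
t: 42.18
eef_pos: [0.5119, -0.1611, 0.1599]
tcp_rot: [180.0, -0.0, 54.7]
force: [1.2, 3.1, 5.4]
opening: 0.0424
```

Run:
```python
from h import *
st()
```

```text
{'t': 42.175, 'joints': [-20.7102, 25.6195, 111.725, 0.0064, 42.6261, 14.6333], 'eef_pos': [0.5119, -0.1611, 0.1599], 'tcp_rot': [179.9727, -0.0116, 54.6518], 'force': [1.2403, 3.094, 5.4262], 'moment': [0.4208, -0.0905, 0.0512], 'opening': 0.0424}
```

Call:
{"api": "carry_out", "payload": {
  "targets": [
    [[0,0,0,0,0,-0.15,36],[0,0,0,0,0,-0.3,36]]
  ]
}}

```text
t: 42.42
eef_pos: [0.5119, -0.1611, 0.1599]
tcp_rot: [180.0, -0.0, 51.7]
force: [0.5, 1.1, 6.7]
opening: 0.0422
```

Run:
```python
from h import *
st()
```

```text
{'t': 42.425, 'joints': [-20.7095, 25.6256, 111.724, 0.0059, 42.6215, 17.6283], 'eef_pos': [0.5119, -0.1611, 0.1599], 'tcp_rot': [179.9736, -0.0126, 51.6579], 'force': [0.486, 1.059, 6.7374], 'moment': [0.2982, 0.0917, 0.1279], 'opening': 0.0422}
```

Call:
{"api": "carry_out", "payload": {
  "targets": [
    [[0,0,0,0,0,-0.15,36],[0,0,0,0,0,-0.3,36]]
  ]
}}

```text
t: 42.68
eef_pos: [0.5119, -0.1613, 0.1599]
tcp_rot: [180.0, -0.0, 48.7]
force: [-0.6, -0.4, 5.9]
opening: 0.0425
```

Run:
```python
from h import *
st()
```

```text
{'t': 42.675, 'joints': [-20.7181, 25.626, 111.7204, -0.0078, 42.6163, 20.6253], 'eef_pos': [0.5119, -0.1613, 0.1599], 'tcp_rot': [179.9632, -0.0082, 48.6624], 'force': [-0.609, -0.4065, 5.8799], 'moment': [0.0663, 0.1868, 0.0499], 'opening': 0.0425}
```

Call:
{"api": "carry_out", "payload": {
  "targets": [
    [[0,0,0,0,0,-0.15,36],[0,0,0,0,0,-0.3,36]]
  ]
}}

```text
t: 42.92
eef_pos: [0.5119, -0.1613, 0.1599]
tcp_rot: [180.0, -0.0, 45.7]
force: [-0.7, -0.5, 6.1]
opening: 0.0423
```

Run:
```python
from h import *
st()
```

```text
{'t': 42.925, 'joints': [-20.722, 25.6282, 111.7194, -0.013, 42.6166, 23.6286], 'eef_pos': [0.5119, -0.1613, 0.1599], 'tcp_rot': [179.9637, -0.0062, 45.659], 'force': [-0.6655, -0.5304, 6.1483], 'moment': [-0.0065, 0.1091, 0.0355], 'opening': 0.0423}
```

Run:
```python
from h import *
np.save("s1.npy",np.mean([cams.camera("side") for _ in range(3)],0)); st()
```

```text
{'t': 43.075, 'joints': [-20.7232, 25.6291, 111.7164, -0.0109, 42.6153, 23.5942], 'eef_pos': [0.512, -0.1613, 0.1599], 'tcp_rot': [179.9611, -0.009, 45.6905], 'force': [-0.8152, -0.2885, 5.5951], 'moment': [0.0201, 0.1116, -0.0594], 'opening': 0.042}
```

Call:
{"api": "carry_out", "payload": {
  "targets": [
    [[0,0,0,0,0,-0.75,36],[0,0,0,0,0,-1.5,36],[0,0,0,0,0,-2.25,36],[0,0,0,0,0,-2.25,36]]
  ]
}}

```text
t: 43.58
eef_pos: [0.512, -0.1611, 0.1599]
tcp_rot: [180.0, -0.0, 23.1]
force: [-0.1, 1.8, 5.1]
opening: 0.0424
```

Run:
```python
from h import *
np.save("s2.npy",np.mean([cams.camera("side") for _ in range(3)],0)); st()
```

```text
{'t': 43.725, 'joints': [-20.7094, 25.6257, 111.7213, 0.0056, 42.6153, 46.077], 'eef_pos': [0.512, -0.1611, 0.1599], 'tcp_rot': [179.9766, -0.0298, 23.2095], 'force': [-0.0469, 2.1533, 6.1564], 'moment': [0.4301, -0.0468, 0.1266], 'opening': 0.0421}
```

Call:
{"api": "carry_out", "payload": {
  "targets": [
    [[0,0,0.6,0,0,0,36],[0,0,1.6,0,0,0,36],[0,0,2,0,0,0,36],[0,0,2,0,0,0,36]]
  ]
}}

```text
t: 44.22
eef_pos: [0.5119, -0.1613, 0.2199]
tcp_rot: [180.0, -0.0, 23.2]
force: [-0.3, 0.1, -2.8]
opening: 0.0421
```

Run:
```python
from h import *
np.save("s3.npy",np.mean([cams.camera("side") for _ in range(4)],0)); st()
f=lambda n,x,y,w=45,h=37:cv2.resize(np.load(n)[y:y+h,x:x+w,::-1],(396,290),interpolation=cv2.INTER_CUBIC)
o=cv2.resize(cv2.imread("pics/nut_side.png")[96:318,108:378],(396,290))
cv2.imwrite("pics/cmp.png",np.vstack([np.hstack([f("s1.npy",330,285),f("s2.npy",330,285)]),np.hstack([o,f("s3.npy",328,296)])]))
```

```text
{'t': 44.425, 'joints': [-20.7166, 21.0379, 108.7029, -0.0027, 50.3511, 46.0798], 'eef_pos': [0.5111, -0.1609, 0.2186], 'tcp_rot': [-179.9378, 0.0677, 23.2053], 'force': [-0.2682, -0.6764, -1.7516], 'moment': [0.0227, 0.0293, 0.0253], 'opening': 0.0422}[ WARN:0@3.629] global loadsave.cpp:1063 imwrite_ Unsupported depth image for selected encoder is fallbacked to CV_8U.
```

View pics/cmp.png

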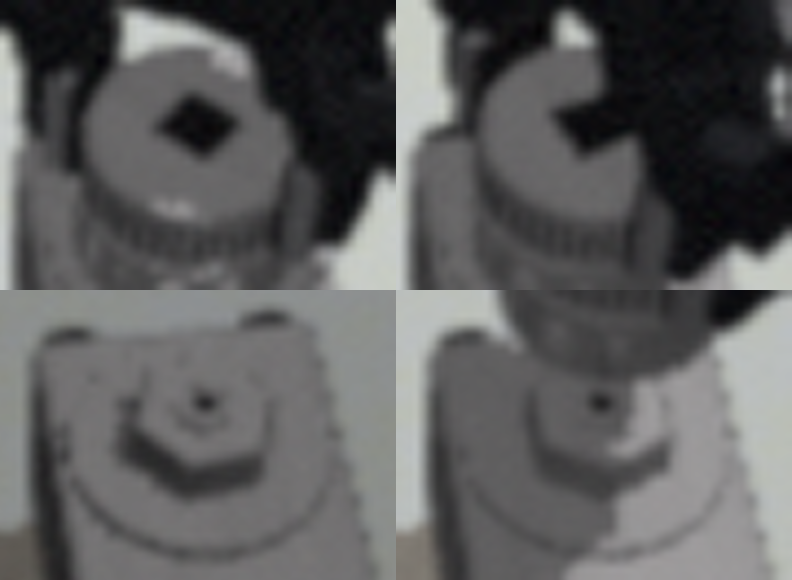

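The comparison shows the drive square turning with the tool between the two yaws, and the nut's lower corner has shifted (offset from the stub was (-15,67), now (-2,62)). To settle which size this is, I'll try entering it 15° off.

Call:
{"api": "carry_out", "payload": {
  "targets": [
    [[0,0,-0.5,0,0,-0.75,36],[0,0,-1.2,0,0,-1.5,36],[0,0,-1.55,0,0,-1.5,36],[0,0,-1.65,0,0,-1.5,36],[0,0,-1.65,0,0,-1.5,36]]
  ]
}}

```text
t: 45.05
eef_pos: [0.5121, -0.1611, 0.1705]
tcp_rot: [180.0, -0.0, 8.4]
force: [-1.5, 2.0, 9.0]
opening: 0.0419
```

Run:
```python
from h import *
st()
```

```text
{'t': 45.05, 'joints': [-20.7089, 24.7593, 111.2096, 0.0124, 43.9991, 60.8639], 'eef_pos': [0.5121, -0.1611, 0.1705], 'tcp_rot': [179.992, -0.0322, 8.4183], 'force': [-1.4559, 1.9635, 9.0011], 'moment': [0.3303, 0.2874, 0.0616], 'opening': 0.0419}
```

It stops on the nut when misaligned, so this one is the right socket (the big one would drop at any angle). Now to find the angle at which it drops.

Call:
{"api": "carry_out", "payload": {
  "targets": [
    [[0,0,-0.03,0,0,-0.5,36],[0,0,-0.03,0,0,-1,36],[0,0,-0.03,0,0,-1,36]]
  ]
}}

```text
t: 45.42
eef_pos: [0.5123, -0.1613, 0.1702]
tcp_rot: [180.0, -0.1, -1.7]
force: [-2.3, 1.7, 16.5]
opening: 0.0424
```

Call:
{"api": "carry_out", "payload": {
  "targets": [
    [[0,0,0,0,0,-0.5,36],[0,0,0,0,0,-1,36],[0,0,0,0,0,-1,36]]
  ]
}}

```text
t: 45.8
eef_pos: [0.5119, -0.1612, 0.1694]
tcp_rot: [-180.0, -0.0, -11.6]
force: [0.6, 0.8, 2.6]
opening: 0.0421
```

Call:
{"api": "carry_out", "payload": {
  "targets": [
    [[0,0,0,0,0,-0.5,36],[0,0,0,0,0,-1,36],[0,0,0,0,0,-1,36]]
  ]
}}

```text
t: 46.18
eef_pos: [0.5117, -0.1611, 0.169]
tcp_rot: [180.0, 0.0, -21.6]
force: [-0.5, -0.5, -2.2]
opening: 0.0419
```

Run:
```python
from h import *
st()
```

```text
{'t': 46.175, 'joints': [-20.7132, 24.8716, 111.2946, -0.0017, 43.8443, 90.8634], 'eef_pos': [0.5117, -0.1611, 0.169], 'tcp_rot': [179.9987, 0.0105, -21.5754], 'force': [-0.4542, -0.5481, -2.2101], 'moment': [-0.0994, -0.109, 0.0037], 'opening': 0.0419}
```

Call:
{"api": "carry_out", "payload": {
  "targets": [
    [[0,0,-0.04,0,0,0,36],[0,0,-0.08,0,0,0,36],[0,0,-0.08,0,0,0,36]]
  ]
}}

```text
t: 46.55
eef_pos: [0.5117, -0.1611, 0.1667]
tcp_rot: [-180.0, 0.0, -21.7]
force: [1.0, -0.4, -2.5]
opening: 0.042
```

Run:
```python
from h import *
st()
```

```text
{'t': 46.55, 'joints': [-20.7133, 25.0631, 111.4094, 0.0038, 43.5334, 91.021], 'eef_pos': [0.5117, -0.1611, 0.1667], 'tcp_rot': [-179.9975, 0.0059, -21.7371], 'force': [1.0238, -0.3556, -2.4552], 'moment': [-0.0765, -0.13, -0.0118], 'opening': 0.042}
```

It's aligned and 7 mm in. I'll push it home and turn in small steps, watching for a sustained moment.

Call:
{"api": "carry_out", "payload": {
  "targets": [
    [[0,0,-0.1,0,0,0,36],[0,0,-0.2,0,0,0,36],[0,0,-0.26,0,0,0,36],[0,0,-0.28,0,0,0,36],[0,0,-0.28,0,0,-0.2,36],[0,0,-0.28,0,0,-0.4,36],[0,0,-0.28,0,0,-0.4,36]]
  ]
}}

```text
t: 47.42
eef_pos: [0.5126, -0.1615, 0.1598]
tcp_rot: [-180.0, -0.1, -25.8]
force: [-3.2, 0.9, 24.2]
opening: 0.0418
```

Run:
```python
from h import *
st()
```

```text
{'t': 47.425, 'joints': [-20.7146, 25.6356, 111.7169, -0.0059, 42.5023, 95.1042], 'eef_pos': [0.5126, -0.1615, 0.1598], 'tcp_rot': [-179.991, -0.145, -25.8145], 'force': [-3.1893, 0.872, 24.1863], 'moment': [0.1301, 0.5678, -0.0856], 'opening': 0.0418}
```

Call:
{"api": "carry_out", "payload": {
  "targets": [
    [[0,0,0,0,0,-0.2,36],[0,0,0,0,0,-0.4,36],[0,0,0,0,0,-0.4,36]]
  ]
}}

```text
t: 47.8
eef_pos: [0.5124, -0.1615, 0.1598]
tcp_rot: [-180.0, -0.1, -29.8]
force: [-4.2, -0.3, 25.3]
opening: 0.0422
```

Run:
```python
from h import *
st()
```

```text
{'t': 47.8, 'joints': [-20.7209, 25.6342, 111.7225, -0.0227, 42.5158, 99.1003], 'eef_pos': [0.5124, -0.1615, 0.1598], 'tcp_rot': [-179.995, -0.1284, -29.8045], 'force': [-4.2343, -0.2687, 25.3341], 'moment': [-0.0458, 0.7613, -0.0145], 'opening': 0.0422}
```

Call:
{"api": "carry_out", "payload": {
  "targets": [
    [[0,0,0,0,0,-0.2,36],[0,0,0,0,0,-0.4,36],[0,0,0,0,0,-0.4,36]]
  ]
}}

```text
t: 48.18
eef_pos: [0.5121, -0.1613, 0.1598]
tcp_rot: [-180.0, -0.1, -33.8]
force: [-5.3, 1.4, 26.7]
opening: 0.0419
```

Run:
```python
from h import *
st()
```

```text
{'t': 48.175, 'joints': [-20.7148, 25.6262, 111.7383, -0.0135, 42.5439, 103.0983], 'eef_pos': [0.5121, -0.1613, 0.1598], 'tcp_rot': [-179.9881, -0.0913, -33.8032], 'force': [-5.2959, 1.3853, 26.7467], 'moment': [0.1894, 0.9572, 0.0498], 'opening': 0.0419}
```

Call:
{"api": "carry_out", "payload": {
  "targets": [
    [[0,0,0,0,0,-0.2,36],[0,0,0,0,0,-0.4,36],[0,0,0,0,0,-0.4,36]]
  ]
}}

```text
t: 48.55
eef_pos: [0.5121, -0.1613, 0.1598]
tcp_rot: [-180.0, -0.1, -37.8]
force: [-6.3, 2.2, 28.0]
opening: 0.0424
```

Run:
```python
from h import *
st()
```

```text
{'t': 48.55, 'joints': [-20.7091, 25.6263, 111.7421, -0.0242, 42.5453, 107.08], 'eef_pos': [0.5121, -0.1613, 0.1598], 'tcp_rot': [-179.9903, -0.0873, -37.7713], 'force': [-6.3465, 2.156, 28.0248], 'moment': [0.2683, 1.0146, 0.6503], 'opening': 0.0424}
```

Call:
{"api": "carry_out", "payload": {
  "targets": [
    [[0,0,0,0,0,-0.2,36],[0,0,0,0,0,-0.4,36],[0,0,0,0,0,-0.4,36]]
  ]
}}

```text
t: 48.92
eef_pos: [0.5121, -0.1613, 0.1598]
tcp_rot: [-180.0, -0.1, -41.7]
force: [-6.3, 2.8, 27.6]
opening: 0.0419
```

Run:
```python
from h import *
st()
```

```text
{'t': 48.925, 'joints': [-20.7032, 25.6238, 111.7412, -0.0365, 42.5489, 111.0572], 'eef_pos': [0.5121, -0.1613, 0.1598], 'tcp_rot': [-179.9921, -0.0893, -41.7335], 'force': [-6.3302, 2.8037, 27.5956], 'moment': [0.3629, 1.0102, 1.1509], 'opening': 0.0419}
```

Call:
{"api": "carry_out", "payload": {
  "targets": [
    [[0,0,0,0,0,-0.2,36],[0,0,0,0,0,-0.4,36],[0,0,0,0,0,-0.4,36]]
  ]
}}

```text
t: 49.3
eef_pos: [0.512, -0.1613, 0.1598]
tcp_rot: [-180.0, -0.1, -45.7]
force: [-7.2, 1.9, 28.2]
opening: 0.0423
```

Run:
```python
from h import *
st()
```

```text
{'t': 49.3, 'joints': [-20.7046, 25.624, 111.7454, -0.0388, 42.5485, 115.0673], 'eef_pos': [0.512, -0.1613, 0.1598], 'tcp_rot': [-179.989, -0.0855, -45.7434], 'force': [-7.2319, 1.8931, 28.2374], 'moment': [0.3117, 1.1293, 0.9901], 'opening': 0.0423}
```

The moment rises steeply from -34° and saturates at about 1.0–1.15 N m, far above the nut's 0.25, so the nut is at its stop. I'll hold, check that it lasts, and look at the holder.

Call:
{"api": "carry_out", "payload": {
  "targets": [
    [[0,0,0,0,0,0,36],[0,0,0,0,0,0,36],[0,0,0,0,0,0,36],[0,0,0,0,0,0,36]]
  ]
}}

```text
t: 49.8
eef_pos: [0.512, -0.1613, 0.1598]
tcp_rot: [-180.0, -0.1, -45.7]
force: [-6.0, 1.8, 27.6]
opening: 0.0421
```

Run:
```python
from h import *
st()
b=cams.camera("side")
print([(np.round(d["point"],3).tolist(),round(d["confidence"],2)) for d in finder.place_of("side","socket_a")])
cv2.imwrite("pics/fin.png",cv2.resize(b[150:350,240:440,::-1],None,fx=3,fy=3,interpolation=cv2.INTER_CUBIC))
```

```text
{'t': 49.8, 'joints': [-20.707, 25.6245, 111.7428, -0.0361, 42.5498, 115.0379], 'eef_pos': [0.512, -0.1613, 0.1598], 'tcp_rot': [-179.9871, -0.0855, -45.7182], 'force': [-5.9971, 1.7852, 27.5652], 'moment': [0.2932, 1.0788, 0.9756], 'opening': 0.0421}
[([0.482, 0.213, 0.007], 0.75), ([0.516, -0.16, 0.113], 0.62), ([0.499, 0.15, 0.007], 0.62)]
```

View pics/fin.png

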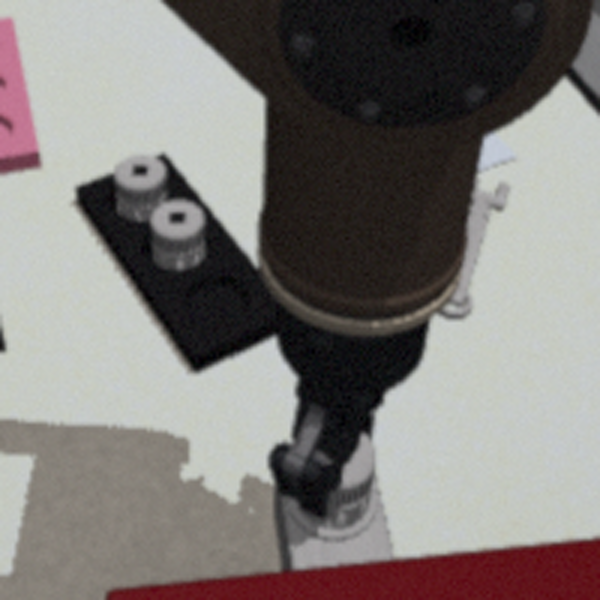

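The picture shows two sockets upright in the far and middle wells, at (140,185) and (178,235), with the near well empty. The third is gripped on the nut at (350,490). The moment held steady at 0.98 N m over half a second, so I'm handing in.

```bash
python3 -c "
from h import *
print(bot.hand_in())"
```

```text
the job is handed in; nothing more can be done
None
```

The nut is tightened to its stop, and I handed in at about t = 50 s with the gripper still holding the right socket, seated on the nut.

- **Which socket fits:** the one from the well nearest the pump. It stopped on the nut when misaligned and went fully home when lined up. The middle one stopped about 12.5 mm up and never dropped over 72°, so it is too small. The far one dropped straight home, turned freely over 44° and slid ±2 mm sideways with no force, so it is too big.
- **Order of trying:** I first took the fitting socket for the big one, because the moment repeated every 60° as I turned it. I put it back, tried the other two, then fetched it again. The nut probably already reached its stop during that first try.
- **Last checks:**
  - The rim is on the boss at 114 mm, held with about 28 N of push.
  - The clockwise resistance rose to 1.15 N m and held at about 0.98 N m for half a second, against the nut's 0.25 N m, so it is at its stop.
  - The side camera shows the other two sockets upright in the middle and far wells.
- **Unexplained or unchecked:**
  - On both visits the socket kept turning past the first torque peak. It either slipped in the grip or jumped the nut's corners; I did not find out which.
  - I did not measure the nut's angle at the end. An earlier picture suggested about 50° of clockwise turn, or possibly 10° the other way.
  - I did not go near the bottle, beaker or spanner. In the last picture only the spanner can be made out, and I did not re-measure any of them.

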